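# Set the seed-sowing station for the marked row

### The arm

A 6-joint arm with a two-finger parallel gripper is mounted at the origin on the work surface. World frame = base frame: x ahead of the robot, y to its left, z up, the work surface at z = 0. Lengths are in mm, angles in rad, forces in N, time in s.
With the tool pointing down it reaches from about 400 to 825 mm from the base axis. Payload 7 kg.
Tool frame: the origin (TCP) lies on the centre line of the jaws, within the pads' length; the fingertips stand 14 mm ahead of it and the grasp point (between the pads) lies 5 mm behind it; z points along the fingers, y is the line along which they close (so a half turn about z gives the same grasp; the last joint's range is limited). The gripper opens to 85 mm and grips with 20 to 120 N. Pads are 22 mm wide; open, the fingers measure 114 mm over their backs; the gripper's body (76 mm by 85 mm) begins 54 mm behind the grasp point. The pads swing forward as they close: fully open they stand 13 mm farther back than shut.
Start: joints at [1.61, 0.359, 0.012, 0, -1.224, -0.288], TCP at [166.223, 654.19, 224.002] pointing down, gripper open.
Joint ranges: [-3.07, 3.07], [-1.43, 2.12], [-1.02, 1.25], [-3.03, 1.67], [-3.05, -0], [-3.03, 3.03]. Speed limits (rad/s): [2.39, 2.39, 3.01, 3.14, 3.14, 3.14].

### API

Orientations are given as a unit quaternion [w, x, y, z].
In Python, from bench import ctrl gives the robot as it stands. Calls block until the motion is done:
- ctrl.move_to(position, orientation): joint-space move of the TCP to a pose.
- ctrl.servo_line(position, attitude=None, vel=150, max_force=None): straight line of the TCP; attitude=None keeps the orientation; vel is the mean speed in mm/s. With max_force (N) it stops when the force on the tool has changed by that much, and returns True; else False.
- ctrl.move_j(angles): joint-space move.
- ctrl.grip(opening): finger opening in mm; the grip force is fixed at half the most; returns when the fingers have stopped.
- ctrl.hold(seconds).
- ctrl.inverse_kinematics(position, orientation): joint angles nearest the present ones, or None.
- ctrl.snapshot(name): name is "scene" or "side" or "wrist"; returns the picture (384x512x3 uint8, blue, green, red); there is no depth.
- ctrl.camera_params(name): a dict with "camera_matrix" (3x3 intrinsics, pixels), "R" (3x3) and "t" (3): a world point X has camera coordinates R X + t. Camera axes: x right, y down, z forward; pixel columns grow to the right and rows downward; lengths in mm; the calibration is good to about 2 mm. The wrist camera is an equidistant fisheye: a pixel r from the principal point sees the ray r / f radians off the axis. A picture is of the moment at which its call begins: read the wrist's pose just before it. camera_params takes no time and is no camera call; for the wrist camera it gives the pose at the moment of the call.
A pose or a line that the arm cannot do raises ctrl.Unreachable and nothing moves.
- ctrl.finish_job(): hands the job in; it is judged then, once.
Trained networks look in the newest picture that a camera, given by its name, has taken for a name from the list of things; names that differ only in an ending like _2 or _b are one class to them, and where a whole thing is asked for, a point or a joint stands for the part that bears it (a point fixed in the world has none). Each returns a list of dicts, best first, with "confidence" (0 to 1); they miss things now and then, are a little off and sometimes report something else, mostly with a low value. They report only what shows in the picture. A call takes as long as a camera call.
- ctrl.look_for(query, camera): "xy" ([column, row] in pixels, amid what is visible of it).
- ctrl.regions_of(query, camera): "mask" (384x512 bool, what is visible of it) and "xy" ([column, row] in pixels, amid what is visible of it).
Readings, each from a call of its own:
- ctrl.get_t(): time.
- ctrl.get_qpos(): joint angles.
- ctrl.get_qvel(): joint speeds.
- ctrl.get_tau(): joint torques, N m.
- ctrl.get_eef_pos(): TCP position.
- ctrl.get_tcp_rot(): TCP orientation.
- ctrl.get_contact_force(): force on the tool from outside, world axes, zero at the start.
- ctrl.get_moment(): the same for the moment, N m.
- ctrl.get_width(): finger opening in mm.
- ctrl.get_grip_force(): force on a finger pad.
Only numpy, scipy, OpenCV 4.12 (cv2) and the standard library are available. Lean on these libraries where they do the work, as an engineer would, in place of code of your own. Each camera call takes 0.05 s, during which the arm holds its last target. There are 200 camera calls.

### The job

Slide the seed tray by its post until its orange-marked row is centred under the red spout, and only then turn the green carousel by its posts until the yellow-lidded hopper clicks into its detent over the chute. Leave the tray and the carousel at rest there, and do not disturb the loose things on the table.

Things in the scene. Friction and masses are not known exactly. Their poses are not given: they have to be found in the camera images.
- station: seed-sowing station, fixed to the table: aluminium base plate 340 x 480 x 12 mm. Origin on the table, on the carousel's vertical axis; z up, x (roughly away from the robot) is the way the tray slides, the white chute under the carousel runs to -y and ends in the red spout. The plate spans x -170 to 170, y -320 to 160 mm
- carousel (a joint): turn of the green carousel about the station's vertical axis, rad, anticlockwise from above positive, -0.15 to 3.29 between stops. Sprung detents at 0, 1.047, 2.094 and 3.142 bring the white, blue, yellow and black lidded hopper, in that order, over the chute. Disc 240 mm across, top 97 mm above the table. About 3 N at a post takes it out of a detent; near the next it snaps in and stays
- carriage (a joint): travel of the tray carriage along station x, m, 0 (end nearest the robot) to 0.16; stays where it is left, about 2.5 N of friction. No detent. The carriage carries a black seed tray 160 (along x) x 110 x 30 mm, rim 60 mm above the table, 4 rows of 3 cells, rows 38 mm apart
- yellow_hopper (a point): top centre of the yellow-lidded hopper, which turns with the carousel; the four glass hoppers are 56 mm across, on an 80 mm radius, tops 161 mm above the table
- gate (a point): fixed: the place on the disc's top, over the chute's inlet, 80 mm from the axis in station -y, where the chosen hopper's centre must stand
- spout (a point): fixed: lower tip of the red spout, 24 mm wide, 212 mm from the axis in station -y, tip 63 mm above the table; its top, at 85 mm, is visible from above. Axes as the station's
- marked_row (a point): centre of the tray row with orange cells and orange rims, at the middle cell, on the rim's height; slides with the carriage along station x
- tray_post (a point): top centre of the black upright post on the carriage, 18 mm diameter, top 122 mm above the table, free from 35 mm up; on the side away from the carousel (290 mm from the axis in station -y); push it along station x to slide the tray
- post0 (a point): top centre of one of six equal black upright posts on spokes round the carousel, 18 mm diameter, on a 150 mm radius, from 85 to 155 mm above the table; this one stands at angle 0 degrees anticlockwise from station x when the carousel reads 0; the posts are midway between hoppers. Push posts sideways to turn the carousel
- post1 (a point): top centre of one of six equal black upright posts on spokes round the carousel, 18 mm diameter, on a 150 mm radius, from 85 to 155 mm above the table; this one stands at angle 60 degrees anticlockwise from station x when the carousel reads 0; the posts are midway between hoppers. Push posts sideways to turn the carousel
- post2 (a point): top centre of one of six equal black upright posts on spokes round the carousel, 18 mm diameter, on a 150 mm radius, from 85 to 155 mm above the table; this one stands at angle 120 degrees anticlockwise from station x when the carousel reads 0; the posts are midway between hoppers. Push posts sideways to turn the carousel
- post3 (a point): top centre of one of six equal black upright posts on spokes round the carousel, 18 mm diameter, on a 150 mm radius, from 85 to 155 mm above the table; this one stands at angle 180 degrees anticlockwise from station x when the carousel reads 0; the posts are midway between hoppers. Push posts sideways to turn the carousel
- post4 (a point): top centre of one of six equal black upright posts on spokes round the carousel, 18 mm diameter, on a 150 mm radius, from 85 to 155 mm above the table; this one stands at angle 240 degrees anticlockwise from station x when the carousel reads 0; the posts are midway between hoppers. Push posts sideways to turn the carousel
- post5 (a point): top centre of one of six equal black upright posts on spokes round the carousel, 18 mm diameter, on a 150 mm radius, from 85 to 155 mm above the table; this one stands at angle 300 degrees anticlockwise from station x when the carousel reads 0; the posts are midway between hoppers. Push posts sideways to turn the carousel
- water_bottle: bystander: blue bottle 64 mm across, 190 mm tall, origin under its centre
- seed_jar: bystander: amber jar 72 mm across, 90 mm tall, origin under its centre
- punnet: bystander: green open box 120 x 100 x 50 mm, origin under its centre
- brush: bystander: hand brush lying on the table, about 200 mm long along its x, origin under its middle
- spare_hopper: bystander: spare glass hopper with red lid, 56 mm across, 64 mm tall, standing on the table beside the station, origin under its centre
- trimmer: bystander: blue hand trimmer lying on the table, 185 mm long along its x, 28 mm high, origin under its middle
- cup: bystander: white cup 80 mm across, 90 mm tall, origin under its centre

How it is judged (in metres and radians):
On the way, in this order (a step that is already met when the one before it is completed fails the run):
1. the marked row is under the spout (within 8 mm along the slide) while the yellow hopper is not yet over the chute (x of marked_row in the frame of spout between -0.008 and 0.008 m and not (horizontal distance between yellow_hopper and gate below 0.009 m)), for 0.2 s.
2. the yellow hopper stands in its detent over the chute (within 9 mm) with the marked row still under the spout (x of marked_row in the frame of spout between -0.008 and 0.008 m and horizontal distance between yellow_hopper and gate below 0.009 m), for 0.2 s.
At the end, for the whole second after the job is handed in: the orange-marked row's centre is within 8 mm of the spout along the slide, the yellow-lidded hopper's centre is within 9 mm of its place over the chute (resting in its detent), and tray and carousel are at rest (all of step 2 and velocity of joint carousel between -0.03 and 0.03 rad/s and velocity of joint carriage between -0.005 and 0.005 m/s); the robot touches nothing.
It fails at once if a loose thing on the table is shifted by more than 30 mm (distance of any of water_bottle, seed_jar, punnet, brush, spare_hopper, trimmer, cup from where it was at the start of the episode above 0.03 m).
It fails at once if a loose thing is tipped by more than 0.5 rad (angle between any of water_bottle, seed_jar, punnet, brush, spare_hopper, trimmer, cup's own z axis and vertical above 0.5 rad).
It also fails if it takes over 59 s, if anything falls off the work surface, if the arm or the gripper's body presses on something with over 40 N, if the wrist force passes 120 N, or if a joint passes its speed limit or range.

## Working session

There is one attempt and no reset: what is moved stays moved. The work goes in short steps, each a Python script; the robot and the scene stay as the last script left them, time stands still between calls to the robot, and variables do not carry over. Pictures are saved under pics/ and viewed, at most 10 in all, crops included, and the job is handed in when it is done.

```bash
mkdir -p pics; cat > h.py <<'E'
import numpy as np, cv2
from bench import ctrl
def ray(cam,uv,P=None):
    P=P or ctrl.camera_params(cam);K=np.array(P["camera_matrix"]);R=np.array(P["R"]);t=np.array(P["t"]).ravel()
    d=np.linalg.inv(K)@np.array([uv[0],uv[1],1.])
    return -R.T@t, R.T@d
def at_z(cam,uv,z):
    o,d=ray(cam,uv); return (o+d*(z-o[2])/d[2])
def proj(cam,X):
    P=ctrl.camera_params(cam);c=np.array(P["R"])@np.array(X,float)+np.array(P["t"]).ravel()
    p=np.array(P["camera_matrix"])@c; return p[:2]/p[2]
E
python3 - <<'E'
from h import *
for c in("scene","side"):
    cv2.imwrite(f"pics/{c}0.png",ctrl.snapshot(c)); o,d=ray(c,(256,192)); print(c,o.round(),d.round(2))
hs=dict(spout=74,yellow_hopper=161,marked_row=60,tray_post=122,post0=155,gate=97,water_bottle=95,seed_jar=45,punnet=25,brush=15,spare_hopper=32,trimmer=14,cup=45,carousel=97,station=12)
for n,z in hs.items():
    for c in("scene","side"):
        for r in ctrl.look_for(n,c)[:7 if n=='post0' else 2]:
            print(n,c,round(r["confidence"],2),np.round(r["xy"]),at_z(c,r["xy"],z).round()[:2])
print(ctrl.get_t(),ctrl.get_tcp_rot())
E
```

```text
scene [1496.   -3. 1139.] [-0.68 -0.01 -0.74]
side [ -57. -891.  757.] [ 0.49  0.72 -0.49]
spout scene 0.9 [288. 225.] [675. 100.]
spout scene 0.58 [309. 210.] [604. 185.]
spout side 0.74 [254. 211.] [545.  -4.]
yellow_hopper scene 0.79 [307. 209.] [675. 161.]
yellow_hopper side 0.91 [241. 179.] [548.  86.]
marked_row scene 0.74 [244. 193.] [510. -60.]
marked_row side 0.71 [250. 226.] [495. -57.]
tray_post scene 0.66 [243. 191.] [556. -61.]
tray_post side 0.6 [249. 229.] [ 431. -143.]
post0 scene 0.58 [146. 179.] [ 527. -425.]
post0 scene 0.55 [308. 208.] [665. 166.]
post0 side 0.89 [244. 182.] [553.  70.]
post0 side 0.58 [247. 229.] [ 403. -177.]
gate scene 0.59 [285. 225.] [695.  89.]
gate side 0.84 [253. 209.] [526. -23.]
gate side 0.57 [244. 177.] [631. 199.]
water_bottle scene 0.82 [140. 223.] [ 684. -426.]
water_bottle side 0.6 [374. 263.] [ 655. -436.]
seed_jar scene 0.98 [369. 216.] [610. 415.]
seed_jar scene 0.48 [102. 197.] [ 518. -623.]
seed_jar side 0.65 [255. 210.] [577.  39.]
seed_jar side 0.58 [210. 165.] [622. 472.]
punnet scene 0.96 [378. 188.] [448. 487.]
punnet sce
[... 271 characters left out ...]
[201. 204.] [ 544. -231.]
spare_hopper side 0.65 [297. 254.] [ 554. -230.]
spare_hopper side 0.43 [250. 207.] [584.  80.]
trimmer scene 0.68 [102. 196.] [ 484. -642.]
trimmer scene 0.31 [305. 210.] [557. 180.]
trimmer side 0.66 [386. 362.] [ 491. -626.]
trimmer side 0.45 [244. 181.] [700. 306.]
cup scene 0.74 [409. 184.] [438. 610.]
cup side 0.8 [162. 162.] [445. 629.]
carousel scene 0.59 [304. 207.] [612. 164.]
carousel side 0.68 [242. 178.] [618. 193.]
carousel side 0.35 [254. 210.] [528. -26.]
station scene 0.87 [286. 225.] [628.  99.]
station side 0.66 [253. 210.] [599.  82.]
station side 0.24 [307. 341.] [ 379. -482.]
1.6 [-1.03058235e-05  9.92273147e-01 -1.24072562e-01 -6.56956224e-06]
```

```bash
python3 - <<'E'
import cv2
a=cv2.imread("pics/scene0.png")[130:280,180:380];cv2.imwrite("pics/s1.png",cv2.resize(a,(800,600),interpolation=cv2.INTER_CUBIC))
a=cv2.imread("pics/side0.png")[120:270,160:360];cv2.imwrite("pics/d1.png",cv2.resize(a,(800,600),interpolation=cv2.INTER_CUBIC))
E
```

```text
(no output)
```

View pics/s1.png

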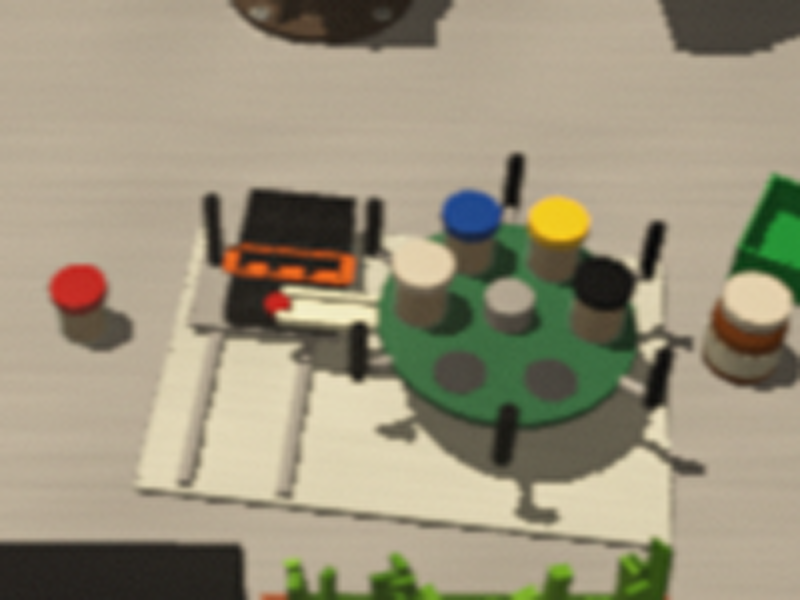

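View pics/d1.png

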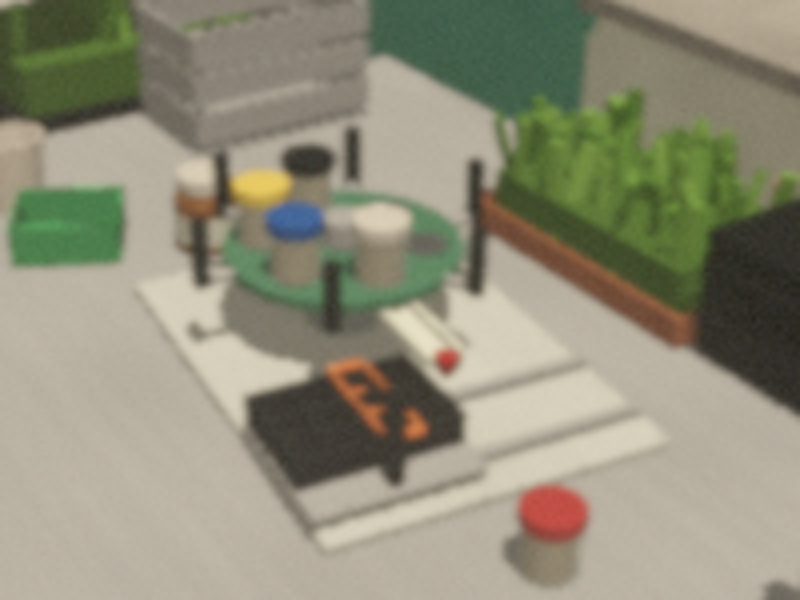

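```bash
cat > fit.py <<'E'
from h import *
from scipy.optimize import least_squares
off=dict(scene=(180,130),side=(160,120))
pts=dict(scene=dict(h=[(422,260),(472,211),(559,217),(604,280)],p=[(516,156),(655,226),(662,352),(508,408),(360,326),(374,202)],c={(1,-1):(137,490),(1,1):(670,546)},s=(278,300)),
 side=dict(h=[(383,215),(296,216),(262,184),(307,158)],p=[(221,156),(352,130),(476,162),(332,265),(198,214)],c={(-1,1):(138,290),(-1,-1):(322,550),(1,-1):(667,437)},s=(447,356)))
def W(v,x,y,z):
    c,s=np.cos(v[2]),np.sin(v[2]); return [v[0]+c*x-s*y,v[1]+s*x+c*y,z]
def res(v,parts=False):
    r=[]
    for k,cam in enumerate(off):
        f=lambda uv:(np.array(uv)+.5)/4-.5+off[cam]
        P=pts[cam]; a=v[3]; b=v[4+2*k:6+2*k]
        pr=lambda x,y,z:proj(cam,W(v,x,y,z))+b
        for i,uv in enumerate(P['h']):
            t=-np.pi/2-i*np.pi/3+a; r.append(pr(80*np.cos(t),80*np.sin(t),161)-f(uv))
        tops=[pr(150*np.cos(i*np.pi/3+a),150*np.sin(i*np.pi/3+a),155) for i in range(6)]
        for uv in P['p']: r.append(min((t-f(uv) for t in tops),key=np.linalg.norm))
        for (sx,sy),uv in P['c'].items(): r.append(pr(170*sx,-80+240*sy,12)-f(uv))
        r.append(pr(0,-212,85)-f(P['s']))
    r=np.array(r)
    return r if parts else np.r_[r.ravel(),v[4:]/1.0]
best=min((least_squares(res,[610,160,.0,a0,0,0,0,0],loss='soft_l1') for a0 in(-.3,0,.3)),key=lambda s:s.cost)
v=best.x; print(v.round(3)); print(res(v,True).round(1).tolist())
np.save("v.npy",v)
Ri=lambda X:(np.array([[np.cos(v[2]),np.sin(v[2])],[-np.sin(v[2]),np.cos(v[2])]])@(np.array(X[:2])-v[:2]))
for k,cam in enumerate(off):
    im=cv2.imread(f"pics/{cam}0.png"); hsv=cv2.cvtColor(im,cv2.COLOR_BGR2HSV)
    m=cv2.inRange(hsv,(5,150,120),(18,255,255)); x0,y0=off[cam]; mm=m*0; mm[y0+55:y0+115,x0+50:x0+112]=m[y0+55:y0+115,x0+50:x0+112]
    ys,xs=np.nonzero(mm); S=np.array([Ri(at_z(cam,np.array([x,y])-v[4+2*k:6+2*k],60)) for x,y in zip(xs,ys)])
    print(cam,len(xs),S.mean(0),S.min(0),S.max(0))
for cam,uv,k in(("scene",(212,198),0),("side",(393,440),1)):
    print("tpost",Ri(at_z(cam,(np.array(uv)+.5)/4-.5+off[cam]-v[4+2*k:6+2*k],122)))
E
python3 fit.py
```

```text
Traceback (most recent call last):
  File "fit.py", line 22, in <module>
    best=min((least_squares(res,[610,160,.0,a0,0,0,0,0],loss='soft_l1') for a0 in(-.3,0,.3)),key=lambda s:s.cost)
  File "fit.py", line 22, in <genexpr>
    best=min((least_squares(res,[610,160,.0,a0,0,0,0,0],loss='soft_l1') for a0 in(-.3,0,.3)),key=lambda s:s.cost)
              ~~~~~~~~~~~~~^^^^^^^^^^^^^^^^^^^^^^^^^^^^^^^^^^^^^^^^^^^^
  File "fit.py", line 19, in res
    r.append(pr(0,-212,85)-f(P['s']))
             ~~^^^^^^^^^^^
  File "fit.py", line 13, in <lambda>
    pr=lambda x,y,z:proj(cam,W(v,x,y,z))+b
                    ~~~~^^^^^^^^^^^^^^^^
  File "h.py", line 10, in proj
    P=ctrl.camera_params(cam);c=np.array(P["R"])@np.array(X,float)+np.array(P["t"]).ravel()
ValueError: time passes only in moves, steps and waits
```

```bash
cat > h.py <<'E'
import numpy as np, cv2
from bench import ctrl
CP={c:{k:np.array(x,float) for k,x in ctrl.camera_params(c).items() if k in("camera_matrix","R","t")} for c in("scene","side")}
def ray(cam,uv):
    P=CP[cam]; d=np.linalg.inv(P["camera_matrix"])@np.array([uv[0],uv[1],1.])
    return -P["R"].T@P["t"].ravel(), P["R"].T@d
def at_z(cam,uv,z):
    o,d=ray(cam,uv); return (o+d*(z-o[2])/d[2])
def proj(cam,X):
    P=CP[cam];c=P["R"]@np.array(X,float)+P["t"].ravel()
    p=P["camera_matrix"]@c; return p[:2]/p[2]
E
python3 fit.py 2>&1 | tail -8
```

```text
[ 6.19420e+02  1.70818e+02 -1.28000e-01  1.60000e-02 -1.98000e-01
 -1.79000e-01  3.99000e-01 -4.40000e-02]
[[0.2, 0.5], [-0.2, -0.2], [-0.1, 0.1], [0.1, -0.6], [0.1, 0.4], [0.5, -0.1], [0.5, 0.3], [-0.0, 0.5], [-0.3, -0.1], [-0.0, 0.0], [-1.2, -1.3], [0.6, -0.1], [-0.1, 0.4], [-0.4, 0.8], [-0.2, 0.0], [-0.4, -0.2], [0.2, -0.8], [-0.1, -0.0], [0.0, -0.1], [0.1, -0.1], [-0.0, -0.1], [-0.0, 2.1], [-1.0, -1.4], [0.4, -0.2], [1.1, 0.7], [0.0, 0.2]]
scene 155 [ -67.74061914 -208.42388676] [ -91.67759694 -275.49059454] [ -11.37325548 -146.90700315]
side 85 [ -72.07419178 -208.59072501] [ -90.29969478 -275.68945604] [ -49.49892458 -150.22211142]
tpost [ -90.17386176 -288.41147597]
tpost [-123.70524368 -348.57521314]
```

```bash
cat >> h.py <<'E'
V=np.load("v.npy")
def W(x,y,z):
    c,s=np.cos(V[2]),np.sin(V[2]); return [V[0]+c*x-s*y,V[1]+s*x+c*y,z]
def Q(psi): return [0,np.cos(psi/2),np.sin(psi/2),0]
def mark():
    """station (x,y) of the orange row's bounding centre in fresh pictures; None-safe medians"""
    for k,cam in enumerate(("scene","side")):
        im=ctrl.snapshot(cam); cv2.imwrite(f"pics/{cam}_{ctrl.get_t():.1f}.png",im)
        m=cv2.inRange(cv2.cvtColor(im,cv2.COLOR_BGR2HSV),(5,150,120),(18,255,255))
        S=[]
        for y,x in np.argwhere(m):
            p=at_z(cam,np.array([x,y])-V[4+2*k:6+2*k],60)[:2]-V[:2]; c,s=np.cos(V[2]),np.sin(V[2])
            p=np.array([c*p[0]+s*p[1],-s*p[0]+c*p[1]])
            if -110<p[0]<60 and -275<p[1]<-150: S.append(p)
        S=np.array(S); print(cam,len(S),np.percentile(S,[2,50,98],axis=0).round(1).tolist())
E
python3 - <<'E'
from h import *
for psi in(V[2]+np.pi/2,V[2]-np.pi/2):
    print(psi,ctrl.inverse_kinematics(W(-90,-290,100),Q(psi)))
for th in np.radians([120,180,240]):
    print(ctrl.inverse_kinematics(W(150*np.cos(th),150*np.sin(th),122),Q(th+V[2]-np.pi)))
psi=V[2]-np.pi/2
if ctrl.inverse_kinematics(W(-90,-290,100),Q(psi)) is None or abs(ctrl.inverse_kinematics(W(-90,-290,100),Q(psi))[5])>2.6: psi+=np.pi
p=ctrl.get_eef_pos()
ctrl.servo_line([p[0],p[1],290],vel=200)
ctrl.move_to(W(-90,-290,260),Q(psi))
print(ctrl.get_t(),ctrl.get_qpos(),ctrl.get_contact_force()); mark()
E
```

```text
1.4432744253916985 [ 0.17959592  0.20046485 -0.52546589  0.         -0.84486558  2.83447483]
-1.6983182281980946 [ 0.17959592  0.20046485 -0.52546589  0.         -0.84486558 -0.30711782]
[ 0.80717577  0.3818349  -0.19922368  0.         -0.98973775 -0.4110989 ]
[ 0.77106295  0.17842351 -0.49256847  0.         -0.89980435  0.67221148]
[ 0.46670224  0.21550487 -0.44352114  0.         -0.91177031  2.02376974]
4.9917 [ 1.80617444e-01  5.19056592e-02 -2.98205353e-01 -1.12974966e-05
 -1.22068420e+00 -3.07127487e-01] [ 0.09966105  0.09183708 -0.17037352]
scene 89 [[-89.9, -273.0], [-63.0, -241.2], [-51.1, -200.2]]
side 48 [[-88.7, -272.2], [-79.2, -246.2], [-49.7, -201.4]]
```

```bash
python3 - <<'E'
from h import *
print("stop",ctrl.servo_line(W(-90,-290,100),vel=120,max_force=15))
ctrl.grip(10); print(ctrl.get_width(),ctrl.get_contact_force())
print("stop",ctrl.servo_line(W(-90+70.5,-290,100),vel=50))
print(ctrl.get_width(),ctrl.get_contact_force(),ctrl.get_t())
ctrl.grip(60); ctrl.servo_line(W(-19.5,-290,230),vel=150)
mark(); ctrl.move_to(W(-75,130,230),Q(np.radians(120)+V[2]-np.pi)); mark(); print(ctrl.get_t())
a=ctrl.snapshot("scene")[130:280,180:380];cv2.imwrite("pics/s2.png",cv2.resize(a,(800,600),interpolation=cv2.INTER_CUBIC))
E
```

```text
stop False
15.081985066096138 [-0.59283645 -0.00747148  3.16812588]
stop False
15.180390541924519 [-0.70217198  0.51482424  5.21000006] 8.7833
scene 77 [[-18.5, -273.1], [7.8, -246.4], [18.7, -207.1]]
side 35 [[-19.6, -273.5], [5.2, -251.8], [20.8, -213.3]]
scene 84 [[-18.9, -273.0], [8.2, -244.4], [18.8, -205.0]]
side 35 [[-19.6, -273.5], [-10.7, -247.4], [18.7, -198.6]]
12.05
```

View pics/s2.png

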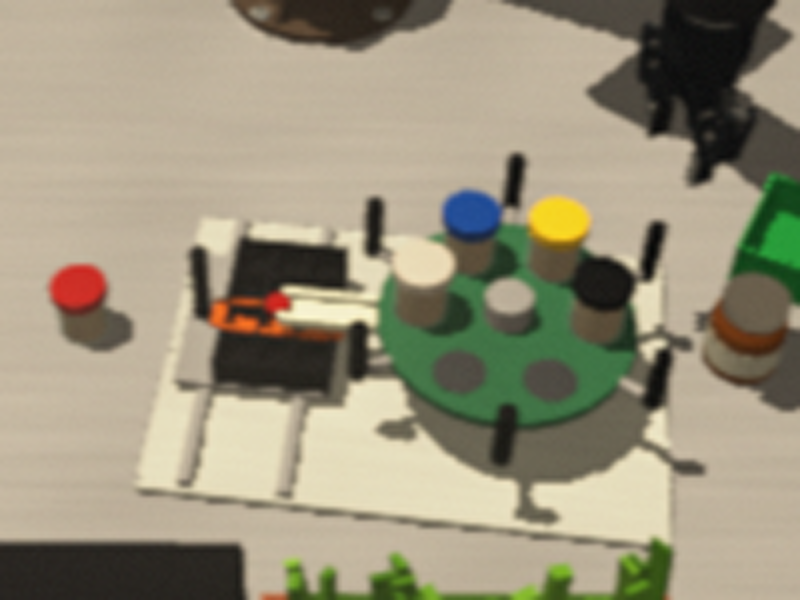

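```bash
python3 - <<'E'
from h import *
P=lambda d,z=122:(W(150*np.cos(np.radians(d)),150*np.sin(np.radians(d)),z),Q(np.radians(d)+V[2]-np.pi))
a0=120+np.degrees(V[3]); ctrl.grip(38); print(ctrl.get_width())
ctrl.move_to(*P(a0,200))
print("stop",ctrl.servo_line(P(a0)[0],vel=80,max_force=10))
for d in np.r_[np.arange(a0+10,240,10),241]:
    p,q=P(d); ctrl.servo_line(p,attitude=q,vel=60); f=ctrl.get_contact_force(); print(round(d),np.round(f,1),end=' ')
ctrl.hold(.5); print(ctrl.get_contact_force(),ctrl.get_t())
print("up",ctrl.servo_line(P(241,240)[0],vel=100,max_force=20))
ctrl.move_to(W(-75,130,260),Q(np.radians(120)+V[2]-np.pi)); mark(); print(ctrl.get_t())
a=ctrl.snapshot("scene")[130:280,180:380];cv2.imwrite("pics/s3.png",cv2.resize(a,(800,600),interpolation=cv2.INTER_CUBIC))
E
```

```text
37.71937839727001
stop False
131 [ 1.4  1.1 -0.1] 141 [-0.1  1.2  1.1] 151 [ 1.3  0.1 -0.5] 161 [-1.1 -1.9  1.5] 171 [-1.6 -0.  -0.5] 181 [ 0.8 -0.6 -0.4] 191 [0.5 0.6 0.3] 201 [0.6 1.3 1. ] 211 [-1.   0.8  0.2] 221 [ 0.2 -1.9  0.1] 231 [ 0.7 -0.3  0.4] 241 [-0.7 -0.4  0.3] [-7.11637910e-04  9.02045282e-01  3.77474087e-01] 21.325
up False
scene 84 [[-18.9, -273.0], [8.2, -244.4], [18.8, -205.0]]
side 38 [[-18.2, -273.4], [3.7, -248.1], [20.8, -191.5]]
24.8667
```

View pics/s3.png

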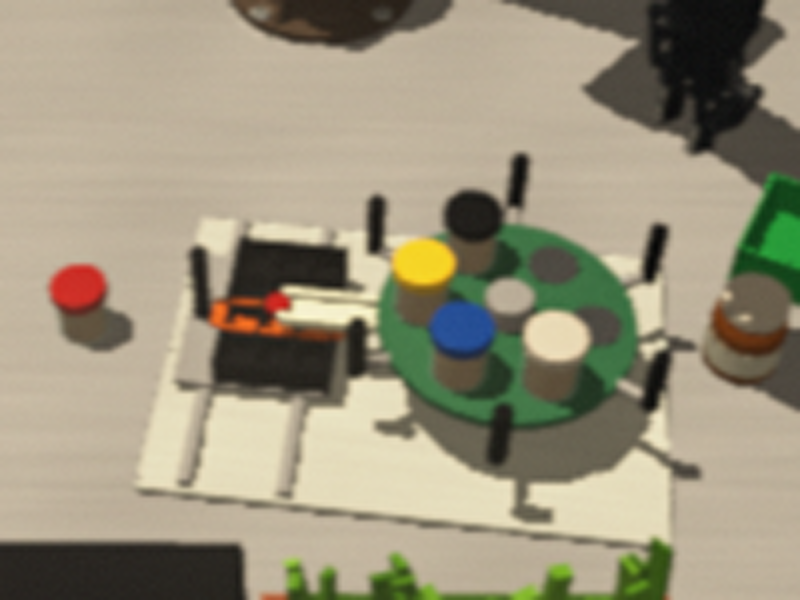

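The yellow lid is at crop pixel (425,262), which is where the white lid sat in its detent at the start. The row's extents are about ±19 mm either side of the spout, and the arm is clear of everything.

```bash
python3 -c "
from bench import ctrl
ctrl.hold(0.5); print(ctrl.finish_job())"
```

```text
the job is handed in; nothing more can be done
None
```

The job is handed in, with no verdict returned: by the cameras, the marked row is within about 1 mm of centre under the spout, the yellow hopper was then turned to within a few mm of its place over the chute (limit 9 mm), the arm is clear, and no loose thing in view was seen to move.

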